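# Lock the loaded sample case

### The job

Two sample carrying cases stand on the bench with their lids ajar. Press down the lid of the case that holds the blue vial rack until it is fully shut, and only then turn its black wing knob clockwise, as far as it goes, so that the tongue under the lid swings behind the front frame edge and locks it. Leave the empty case alone, and let go of the knob at the end.

Things in the scene. Friction and masses are not known exactly. Their poses are not given: they have to be found in the camera images.
- full_case_grip (a point): Black wing knob on the lid of the case with the blue rack. Wing: plate 44 long, 10 thick, 28 high, on a 30 mm round foot 5 mm high. Point: on the knob's axis, 27 mm above the lid's upper face, 11 below the wing's top (115.5 above the bench when shut). Moves with lid and knob: z out of the lid, y along the wing, -y to its white-striped end. Axis: mid-width, 37 mm behind the lid's front edge.
- full_case_lid (a joint): Its lid, rad: 0 shut (stop), grows as the front (robot side) rises; starts 0.15 to 0.35, stays where left, 2 to 4 N shuts it. Case 180 deep x 170 wide x 80 mm high, fixed, yawed up to 15 deg. Lid 8 mm thick, upper face 88.5 mm above the bench when shut; hinge line at the back, 143 mm behind the knob's axis, 35.5 below the grip point. Front 56 mm is bare white: press there, 50 mm beside the knob.
- full_case_knob (a joint): Its wing knob, rad, grows clockwise from above: 0 = striped wing end to the case's right as seen from the robot (red dot), tongue free; 1.57 = striped end to the front (green dot), tongue behind the frame edge; hard stop at 1.6. Starts 0.2 to 0.5, friction 0.06 N m, stays where left. The hidden tongue points along the striped end, 26 mm from the axis.
- empty_case_wing_tip (a point): Top of the striped wing end, 22 mm off the axis, of the knob on the empty case: a twin of the loaded case without the rack, lid ajar too, fixed beside it (left or right). Its lid and knob must stay as they are.

How it is judged:
By the outcome, as a careful person would: the job done as asked, in the order asked, and still so for the second after the job is handed in, with the robot touching nothing.
It also fails if it takes over 42 s, if anything falls off the work surface, if the arm or the gripper's body presses on something with over 40 N, if the wrist force passes 120 N, or if a joint passes its speed limit or range.

### The arm

A 6-joint arm with a two-finger parallel gripper is mounted at the origin on a cart in front of the work surface, level with it; the furniture and walls round the work are solid. World frame = base frame: x ahead of the robot, y to its left, z up, the work surface at z = 0. Lengths are in mm, angles in rad, forces in N, time in s.
With the tool pointing down it reaches from about 300 to 825 mm from the base axis. Payload 5.4 kg.
Tool frame: the origin (TCP) lies at the very end of the fingers, on their centre line; the grasp point (between the pads) lies 19 mm behind it; z points along the fingers, y is the direction in which the jaws open and shut (so a half turn about z gives the same grasp; the last joint's range is limited). The gripper opens to 92 mm and grips with 3 to 60 N. Pads are 20 mm wide; open, the fingers measure 128 mm over their backs; the gripper's body (75 mm by 189 mm) begins 69 mm behind the grasp point.
Start: joints at [1.103, 0.158, 1.597, -0, 1.386, -0.21], TCP at [146.609, 555.978, 214.601] pointing down, gripper open.
Joint ranges: [-2.91, 2.91], [-0.94, 2.29], [0.18, 2.7], [-1.29, 4.43], [0.17, 2.64], [-3, 3]. Speed limits (rad/s): [2.57, 2.57, 3.14, 3.14, 3.14, 3.14].

### API

Orientations are given as a unit quaternion [w, x, y, z].
In Python, from station import get_state, grab_frame, calibration, finish_job gives the robot as it stands.
- The arm moves only by the shell command python3 -m jog 'ROWS' [FORCE]. ROWS is text: rows parted by semicolons, each of 5 numbers parted by spaces: the shift along the tool's x, y, z in mm, then the turn about the tool's z in degrees, then the gripper's target within -1 to 1 (shut at 1, half-way at 0, fully open at -1). In form: tx ty tz yaw gripper; .... A call has 1 to 8 rows; each row is the pose to reach, as a shift and turn from the pose commanded when the call began, along the tool's axes at that moment; what a row does not reach only later rows make up. A row lasts 1/10 s, in which the tool goes at most 50 mm and 8.59 degrees, less where a joint would pass 70% of its speed; a pose out of reach is approached as far as the arm can. A call with a gripper value outside its range is refused whole. The fingers move at their own pace and stop on an object; FORCE is the grip in N (left out, the last holds). Time passes only in rows, so rows that repeat a pose let the fingers close. It gives the time, the measured TCP pose, the force and the opening at its end, in the units of the state.
- get_state(): the state, without advancing time (a new reading comes with each control period).
- grab_frame(name): name is "scene" or "side" or "wrist"; returns the picture (420x560x3 uint8, red, green, blue); there is no depth.
- calibration(name): a dict with "fovy" (degrees; the focal length in pixels is half the picture's height over the tangent of half this angle, whatever the lens; pixels are square), "cx", "cy" (the principal point, pixels), "dist" ([k1, k2, p1, p2, k3] as OpenCV has them; the pictures are not rectified), "position" and "attitude" of the camera in the world. Camera axes: x right, y down, z forward; pixel columns grow to the right and rows downward; lengths in mm; the calibration is good to about 2 mm. A picture is of the moment at which its call begins: read the wrist's pose just before it. calibration takes no time and is no camera call; for the wrist camera it gives the pose at the moment of the call.
- finish_job(): hands the job in, once; it reports no verdict.
The state is a dict: "time_s": time; "qpos": joint angles; "qd": joint speeds; "joint_torque": joint torques, N m; "tcp_pos": TCP position; "orientation": TCP orientation; "wrist_force": force on the tool from outside, world axes, zero at the start; "ft_torque": the same for the moment, N m; "opening": finger opening in mm.
Only numpy, scipy, OpenCV 4.12 (cv2) and the standard library are available. Lean on these libraries where they do the work, as an engineer would, in place of code of your own. Each camera call takes 0.05 s, during which the arm holds its last target.

## Working session

There is one attempt and no reset: what is moved stays moved. The work goes in short steps, Python scripts to look and compute and a shell command to move; the robot and the scene stay as the last step left them, time stands still between calls to the robot, and variables do not carry over. Pictures are saved under pics/ and viewed, and the job is handed in when it is done.

```bash
mkdir -p pics; ls
python3 - <<'E'
from station import *
import cv2
s=get_state();print(s)
for n in("scene","side","wrist"):
    print(n,calibration(n))
    cv2.imwrite(f"pics/{n}0.png",grab_frame(n)[:,:,::-1])
E
```

```text
pics
{'time_s': 0.0, 'qpos': array([ 1.10291571e+00,  1.59037234e-01,  1.59820635e+00, -2.05439656e-05,
        1.38616688e+00, -2.10069867e-01]), 'qd': array([ 0.00067655, -0.00136274, -0.00162475, -0.00040692,  0.00036405,
       -0.00020582]), 'joint_torque': array([-1.43314686e-03, -3.85578132e+01, -3.22102368e+01,  6.99066790e-02,
        3.79549828e-02, -1.32156051e-04]), 'tcp_pos': array([146.33412943, 555.43884589, 213.63850544]), 'orientation': array([-2.92707997e-04,  1.28546745e-01,  9.91703034e-01, -8.60539799e-04]), 'wrist_force': array([-0.392451  ,  0.24024093,  0.14265484]), 'ft_torque': array([-0.02993768,  0.0153671 , -0.00829378]), 'opening': 91.6402824918581}
scene {'fovy': 49.917882533580254, 'cx': 278.0000994504431, 'cy': 210.0568070064974, 'dist': array([-0.05751641,  0.        ,  0.        ,  0.        ,  0.        ]), 'position': array([195.01754674, 325.2144823 , 808.03244967]), 'attitude': array([ 0.14865074, -0.41006868,  0.84789644, -0.30136067])}
side {'fovy': 56.066029161162184, 'cx': 277.3140601829548, 'cy': 209.4103706776857, 'dist': array([0.00052649, 0.        , 0.        , 0.        , 0.        ]), 'position': array([ 235.76395353, -667.48151219,  495.78132743]), 'attitude': array([-0.50836822,  0.8185438 , -0.21993925,  0.15223182])}
wrist {'fovy': 66.76105544355886, 'cx': 279.65030557266016, 'cy': 207.92549897558413, 'dist': array([-0.01569879,  0.        ,  0.        ,  0.        ,  0.        ]), 'position': array([ 65.40190827, 576.66903385, 384.51748409]), 'attitude': array([0.11812752, 0.78305956, 0.60393476, 0.09014663])}
```

View pics/scene0.png

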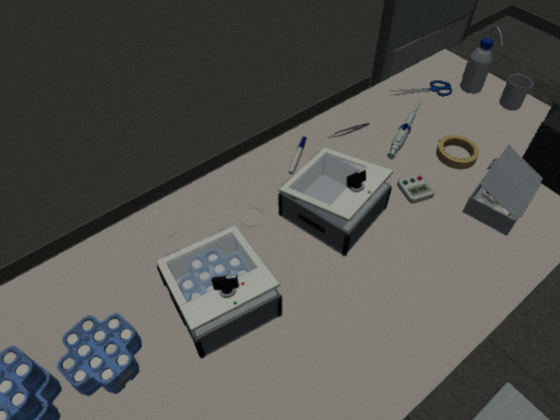

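View pics/side0.png

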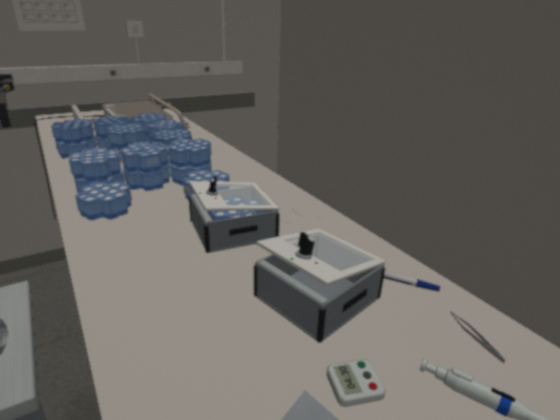

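View pics/wrist0.png

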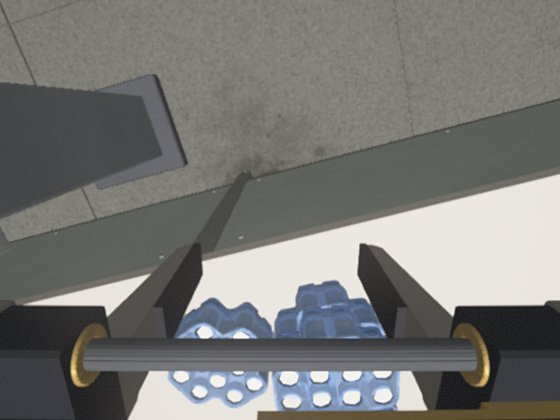

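The scene view shows the loaded case with its knob near (225,285) and the empty case with its knob near (356,180). In the side view the loaded knob is at (212,187). I'll enlarge these areas.

```bash
cat > h.py <<'E'
import numpy as np, cv2
from station import *
from scipy.spatial.transform import Rotation as R
def rot(q): return R.from_quat(q,scalar_first=True).as_matrix()
def K(c): 
    f=210/np.tan(np.radians(c["fovy"]/2)); return np.array([[f,0,c["cx"]],[0,f,c["cy"]],[0,0,1.]])
def ray(c,uv):
    p=cv2.undistortPoints(np.array([[uv]],float),K(c),c["dist"])[0,0]
    d=rot(c["attitude"])@np.array([*p,1]); return c["position"],d/np.linalg.norm(d)
def onz(c,uv,z):
    o,d=ray(c,uv); return o+d*(z-o[2])/d[2]
def proj(c,P):
    Rm=rot(c["attitude"]); P=np.atleast_2d(np.array(P,float))
    return cv2.projectPoints(P,cv2.Rodrigues(Rm.T)[0],-Rm.T@c["position"],K(c),c["dist"])[0][:,0]
def tri(*cu):
    A=np.zeros((3,3));b=np.zeros(3);L=[]
    for c,uv in cu:
        o,d=ray(c,uv);M=np.eye(3)-np.outer(d,d);A+=M;b+=M@o;L.append((o,d))
    X=np.linalg.solve(A,b); return X,[np.linalg.norm(np.cross(X-o,d)) for o,d in L]
E
python3 - <<'E'
from h import *
a=cv2.imread("pics/scene0.png")[210:360,140:300];b=cv2.imread("pics/side0.png")[160:260,170:300]
cv2.imwrite("pics/sc.png",np.clip(cv2.resize(a,None,fx=5,fy=4*1.25*0.8,interpolation=3)*1.4,0,255) if 0 else np.clip(cv2.resize(a,None,fx=4,fy=4,interpolation=2)*1.6,0,255))
cv2.imwrite("pics/sd.png",np.clip(cv2.resize(b,None,fx=6,fy=6,interpolation=2)*1.4,0,255))
c=calibration("scene")
for uv in [(225,285),(356,180),(200,345),(280,300)]: print(onz(c,uv,100))
print(proj(c,[[300,0,0],[400,0,0],[400,100,0]]))
E
```

```text
[574.67303676 150.86895992 100.        ]
[ 612.78590045 -213.25249134  100.        ]
[506.9152757  246.40772258 100.        ]
[490.16417252  92.28345878 100.        ]
[[385.74406811 371.52650663]
 [347.463558   331.09805396]
 [307.54855198 363.17824356]][ WARN:0@0.734] global loadsave.cpp:1063 imwrite_ Unsupported depth image for selected encoder is fallbacked to CV_8U.
```

View pics/sc.png

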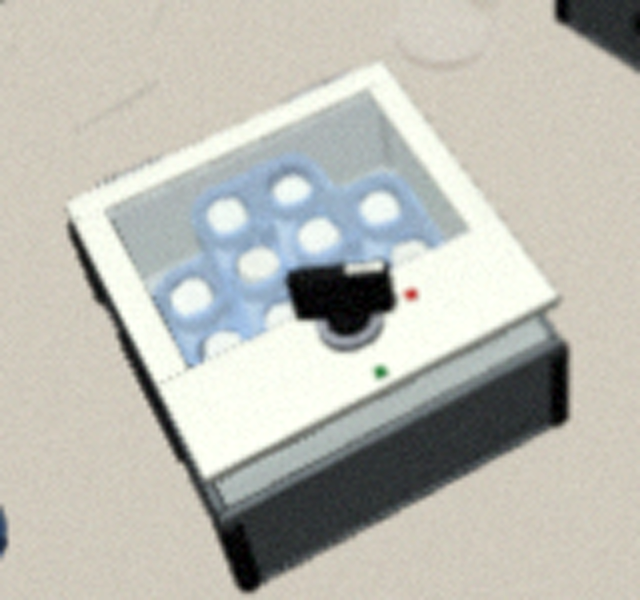

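View pics/sd.png

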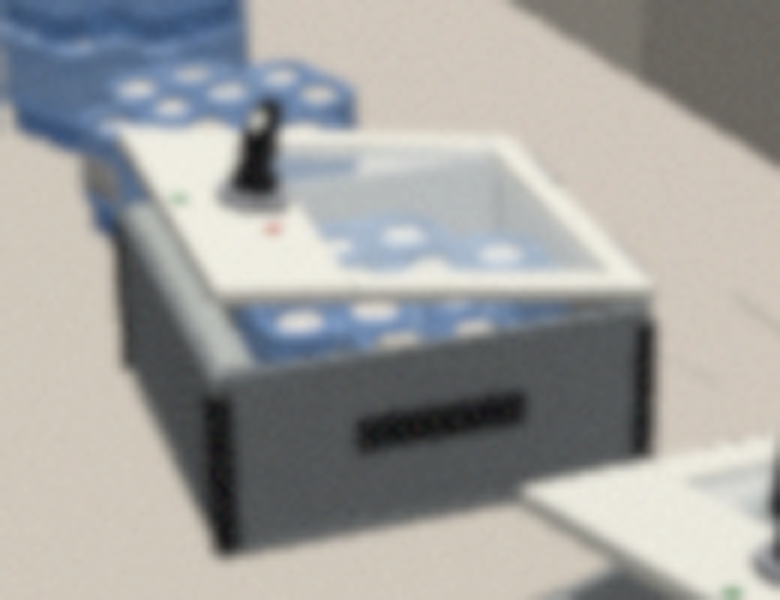

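Run:
```python
from h import *
cs,cd=calibration("scene"),calibration("side")
S=lambda u,v:((u+.5)/4-.5+140,(v+.5)/4-.5+210)
D=lambda u,v:((u+.5)/6-.5+170,(v+.5)/6-.5+160)
P={}
for n,a,b in [("BL",(70,207),(505,137)),("BR",(382,65),(650,292)),("FR",(558,298),(220,300)),("FL",(207,475),(122,130)),("red",(411,295),(273,229)),("green",(380,371),(179,199)),("foot",(349,327),(250,195))]:
    X,e=tri((cs,S(*a)),(cd,D(*b))); P[n]=X; print(n,X.round(1),np.round(e,1))
f=(P["FL"]+P["FR"])/2;b=(P["BL"]+P["BR"])/2
print("depth",f-b,np.linalg.norm(f-b),"width",P["FL"]-P["FR"])
d=b-f; print("yaw",np.degrees(np.arctan2(d[1],d[0])),"w yaw",np.degrees(np.arctan2(*( (P["FL"]-P["FR"])[[1,0]])))-90,"lid",np.arcsin(-d[2]/np.linalg.norm(d)))
# back corners on shut plane height ; front case bottom corners
print(onz(cs,S(70,207),88.5),onz(cs,S(382,65),88.5))
print(onz(cs,S(568,345),80),onz(cs,S(215,503),80)) # case top front corners
print(onz(cs,S(247,588),0),onz(cs,S(560,423),0), onz(cd,D(225,552),0), onz(cd,D(640,455),0))
```

```text
BL [704.9 220.4  88.3] [1.4 1.4]
BR [683.1  54.9  85.8] [0.7 0.7]
FR [511.6  77.8 111.7] [0.8 0.8]
FL [534.1 243.8 115.4] [0.8 0.8]
red [553.3 127.5 111.5] [1. 1.]
green [528.1 161.  116.8] [0.6 0.6]
foot [556.4 158.4 113.4] [1.2 1.2]
depth [-171.15028046   23.13530653   26.45176325] 174.72079637975688 width [ 22.52799538 166.08471929   3.70630996]
yaw -7.698316984580523 w yaw -7.7245471197659725 lid 0.15197885691188062
[703.06966008 220.76384187  88.5       ] [680.38928453  56.18719532  88.5       ]
[503.1876976   78.23602428  80.        ] [537.37015347 243.87809752  80.        ]
[530.34539562 245.33930746   0.        ] [506.12830949  80.72964742   0.        ] [5.10924230e+02 8.48790177e+01 5.68434189e-14] [692.42725324  73.18131942   0.        ]
```

```bash
python3 -m jog '-483 -232 -16 -80 1;-483 -232 -16 -80 1;-483 -232 -16 -80 1;-483 -232 -16 -80 1;-483 -232 -16 -80 1;-483 -232 -16 -80 1;-483 -232 -16 -80 1;-483 -232 -16 -80 1' 20
cat > rel.py <<'E'
import sys
from h import *
# world target x y z phi(deg, jaw dir) -> jog row
s=get_state(); M=rot(s["orientation"]); t=np.array([float(v) for v in sys.argv[1:5]])
phi=np.degrees(np.arctan2(M[1,1],M[0,1]))
print("t",s["time_s"],"tcp",s["tcp_pos"].round(1),"phi",phi.round(2),"tilt",np.round(M[:2,2],4),"F",s["wrist_force"].round(1),"open",round(s["opening"],1),"q",s["qpos"].round(2))
print("row",(M.T@(t[:3]-s["tcp_pos"])).round(1),"yaw",round(-((t[3]-phi+180)%360-180),1))
E
python3 rel.py 554 208 230 155
```

```text
time_s: 0.95
tcp_pos: [422.8, 321.4, 225.3]
orientation: [-0.0, -0.403, 0.915, 0.0]
wrist_force: [0.9, 0.2, -0.9]
opening: 29.7
t 0.95 tcp [422.8 321.4 225.3] phi 137.54 tilt [-0.0003 -0.    ] F [ 0.9  0.2 -0.9] open 29.7 q [ 0.42  0.04  1.71  0.    1.4  -1.98]
row [  -4.9 -173.3   -4.8] yaw -17.5
```

```bash
python3 -m jog '-4 -160 -2 -16 1;-4 -160 -2 -16 1;-4 -160 -2 -16 1;-4 -160 -2 -16 1;-4 -160 -2 -16 1'
python3 rel.py 554 208 200 155
python3 - <<'E'
from h import *
import pickle
c=calibration("wrist");im=grab_frame("wrist")
pickle.dump((c,im),open("w1.pkl","wb"))
cv2.imwrite("pics/w1.png",im[:,:,::-1]);print(c["position"])
E
```

```text
time_s: 1.45
tcp_pos: [542.8, 215.7, 226.8]
orientation: [-0.0, -0.523, 0.852, 0.0]
wrist_force: [-0.8, -0.5, 0.2]
opening: 0.1
t 1.45 tcp [542.8 215.7 226.8] phi 153.03 tilt [-0.001  -0.0001] F [-0.8 -0.5  0.2] open 0.1 q [ 0.17  0.17  1.55  0.    1.41 -2.5 ]
row [  1.7 -13.5  26.8] yaw -2.0
[504.85089599 140.72808931 397.64041709]
```

View pics/w1.png

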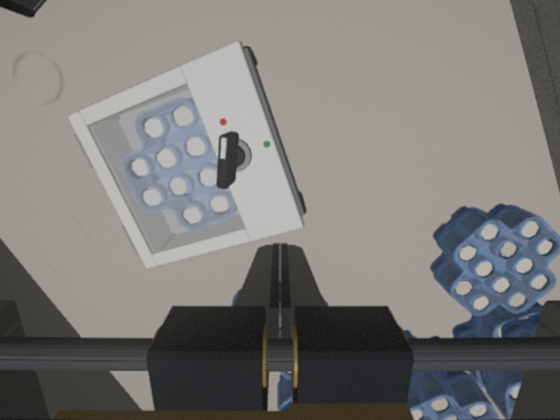

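Run:
```python
from h import *
a=cv2.imread("pics/w1.png")[85:205,170:310]
cv2.imwrite("pics/w1c.png",cv2.resize(a,None,fx=5,fy=5,interpolation=2))
```

```text
(no output)
```

View pics/w1c.png

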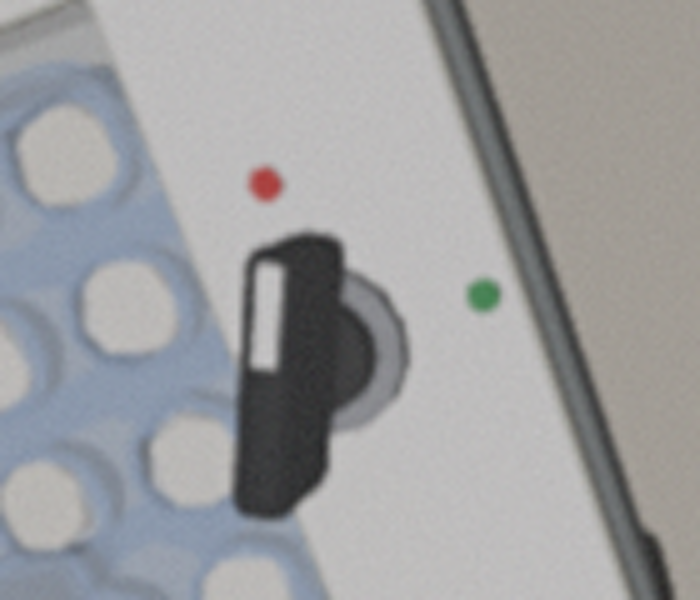

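The wrist view shows the loaded lid's right front corner at (241,43), its left front corner at (302,226), the knob at (228,158) and the stripe pointing up, towards the red dot. Next I'll fit the case pose to these points.

```bash
cat > fit.py <<'E'
from h import *
import pickle
from scipy.optimize import least_squares
cs,cd=calibration("scene"),calibration("side"); cw,_=pickle.load(open("w1.pkl","rb"))
S=lambda u,v:((u+.5)/4-.5+140,(v+.5)/4-.5+210)
D=lambda u,v:((u+.5)/6-.5+170,(v+.5)/6-.5+160)
W=lambda u,v:((u+.5)/5-.5+170,(v+.5)/5-.5+85)
# local lid: u fwd from hinge to front(0..180), w left, h above hinge line (upper face 8.5)
def lid(p,L):
    x,y,a,t=p[:4]; L=np.atleast_2d(L).astype(float)
    u=L[:,0]*np.cos(t)-L[:,2]*np.sin(t); h=L[:,0]*np.sin(t)+L[:,2]*np.cos(t)+80; f=np.array([-np.cos(a),-np.sin(a)]); l=np.array([-np.sin(a),np.cos(a)])
    return np.c_[np.array([x,y])+u[:,None]*f+L[:,1:2]*l,h]
C=[[0,85,8.5],[0,-85,8.5],[180,-85,8.5],[180,85,8.5]]
obs=[(cs,C,[S(70,207),S(382,65),S(558,298),S(207,475)]),(cd,C,[D(505,137),D(650,292),D(220,300),D(122,130)]),(cw,C,[(148,266),(69,117),(241,43),(302,226)])]
dots={"red":[S(411,295),D(273,229),W(266,184)],"green":[S(380,371),D(179,199),W(484,295)]}
def wing(p,th,r,h,off=0):
    # knob angle th: striped dir = right rotated toward front
    d=np.array([np.sin(th),-np.cos(th),0]); return lid(p,np.array([143,0,8.5+h])+r*d)
if __name__=="__main__":
    def res(p): return np.concatenate([(proj(c,lid(p,L))-np.array(o)).ravel() for c,L,o in obs])
    r=least_squares(res,[690,138,-.134,.17],loss="soft_l1",f_scale=1.5);p=r.x
    print(p.round(3),np.degrees(p[2]).round(2));print(res(p).reshape(-1,4,2).round(1).tolist())
    for c in (cs,cd,cw): print("footcentre",proj(c,lid(p,[143,0,8.5])).round(1),"stripe",proj(c,wing(p,.39,22,38)).round(1),proj(c,wing(p,.39,-22,38)).round(1),"grip",proj(c,lid(p,[143,0,35.5])))
    print("grip shut",lid([*p[:3],0],[143,0,35.5]),"press now",lid(p,[152,50,8.5]),"press shut",lid([*p[:3],0],[152,50,8.5]))
    for k,(a,b,w) in dots.items(): print(k,tri((cs,a),(cd,b),(cw,w)))
E
python3 fit.py
```

```text
[ 6.94927e+02  1.39016e+02 -1.35000e-01  1.41000e-01] -7.73
[[[-2.2, -0.9], [-0.6, -1.7], [0.6, 0.6], [-0.7, 2.5]], [[0.0, -0.2], [0.4, -0.9], [-2.0, -0.5], [-1.8, 0.6]], [[-1.1, 3.8], [-2.1, -1.1], [-0.3, -2.8], [3.5, 1.3]]]
footcentre [[227.3 292.2]] stripe [[236.7 276.8]] [[210.8 280.8]] grip [[224.80111557 282.77564948]]
footcentre [[210.8 194.3]] stripe [[211.  182.6]] [[213.4 176.7]] grip [[211.80895551 183.87123321]]
footcentre [[237.5 154.4]] stripe [[225.1 134.8]] [[225.5 189.6]] grip [[229.18656117 160.24669887]]
grip shut [[553.22530093 158.24154823 115.5       ]] press now [[553.70873018 208.63407209 109.78156113]] press shut [[551.02932323 208.99760878  88.5       ]]
red (array([553.08391157, 127.24390215, 111.62225745]), [np.float64(0.9626702105254998), np.float64(1.1369662473325333), np.float64(0.39701164085427504)])
green (array([527.85694234, 160.78115344, 116.89455546]), [np.float64(0.464715525397699), np.float64(0.7356218067782431), np.float64(0.4363844057344417)])
```

```bash
python3 rel.py 551 209 118 150
```

```text
t 1.5 tcp [541.7 217.  226.9] phi 153.14 tilt [-0.0014  0.0004] F [-0.3  0.8  0.3] open 0.6 q [ 0.17  0.17  1.56  0.    1.41 -2.5 ]
row [  2.9 -12.1 108.9] yaw 3.1
```

```bash
python3 -m jog '3 -12 45 3 1;3 -12 85 3 1;3 -12 109 3 1;3 -12 109 3 1'; python3 rel.py 551 209 88 150
```

```text
time_s: 1.9
tcp_pos: [546.6, 210.2, 114.1]
orientation: [-0.004, -0.503, 0.865, 0.002]
wrist_force: [-0.0, 0.4, -0.2]
opening: 0.6
t 1.9 tcp [546.6 210.2 114.1] phi 150.34 tilt [-0.0091 -0.001 ] F [-0.   0.4 -0.2] open 0.6 q [ 0.16  0.29  1.65  0.    1.21 -2.46]
row [-1.3 -4.6 26. ] yaw 0.3
```

```bash
python3 -m jog '-1 -1 0 0 1;-1 -2 5 0 1;-1 -3 10 0 1;-1 -3 15 0 1;-1 -3 20 0 1;-1 -3 24 0 1;-1 -3 27 0 1;-1 -3 27 0 1'; python3 rel.py 551 209 88 150
```

```text
time_s: 2.7
tcp_pos: [554.1, 208.2, 90.7]
orientation: [-0.0, -0.502, 0.865, 0.0]
wrist_force: [0.1, 0.4, -0.1]
opening: 0.5
t 2.7 tcp [554.1 208.2  90.7] phi 150.22 tilt [-0.0009 -0.0003] F [ 0.1  0.4 -0.1] open 0.5 q [ 0.16  0.32  1.66 -0.    1.16 -2.47]
row [0.9 3.1 2.7] yaw 0.2
```

```bash
python3 -m jog '0 0 2 0 1;0 0 3 0 1;0 0 4 0 1;0 0 4 0 1'; python3 -m jog '0 0 1 0 1;0 0 2 0 1;0 0 2 0 1'
python3 - <<'E'
from h import *
cv2.imwrite("pics/w2.png",grab_frame("wrist")[:,:,::-1])
cv2.imwrite("pics/s2.png",grab_frame("side")[:,:,::-1])
E
```

```text
time_s: 3.1
tcp_pos: [554.6, 208.3, 88.8]
orientation: [-0.0, -0.502, 0.865, -0.0]
wrist_force: [-4.2, -1.4, 7.5]
opening: 0.5
time_s: 3.4
tcp_pos: [554.6, 208.4, 88.7]
orientation: [-0.0, -0.502, 0.865, -0.0]
wrist_force: [-9.8, -2.4, 18.8]
opening: 0.1
```

View pics/w2.png

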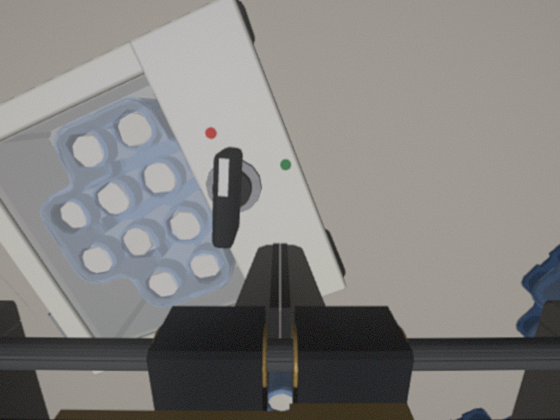

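View pics/s2.png

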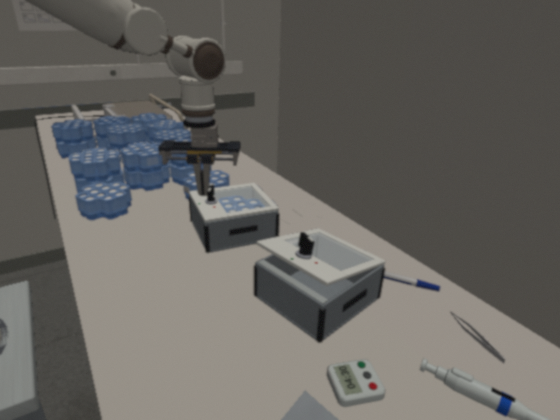

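The fingers stopped at z = 88.7 mm and the force rose to 19 N. The side view shows the lid flush on the loaded case. I'll lift straight up and measure the knob.

```bash
python3 -m jog '0 0 -10 0 1;0 0 -50 0 1;0 0 -90 0 -1;0 0 -100 0 -1;0 0 -100 0 -1;0 0 -100 0 -1;0 0 -100 0 -1'; python3 rel.py 553 158 180 150;python3 - <<'E'
from h import *
import pickle
c=calibration("wrist");im=grab_frame("wrist")
pickle.dump((c,im),open("w3.pkl","wb"))
cv2.imwrite("pics/w3.png",im[:,:,::-1])
cv2.imwrite("pics/w3c.png",cv2.resize(im[90:250,130:330,::-1],None,fx=4,fy=4,interpolation=2))
cv2.imwrite("pics/s3.png",cv2.resize(grab_frame("side")[160:260,170:300,::-1],None,fx=5,fy=5,interpolation=2))
E
```

```text
time_s: 4.2
tcp_pos: [553.1, 208.1, 182.9]
orientation: [-0.002, -0.502, 0.865, 0.001]
wrist_force: [-0.5, -0.2, -0.5]
opening: 38.6
t 4.2 tcp [553.1 208.1 182.9] phi 150.22 tilt [-0.0041 -0.0006] F [-0.5 -0.2 -0.5] open 38.6 q [ 0.16  0.23  1.58  0.    1.34 -2.47]
row [ 43.5 -24.9   2.9] yaw 0.2
```

View pics/w3c.png

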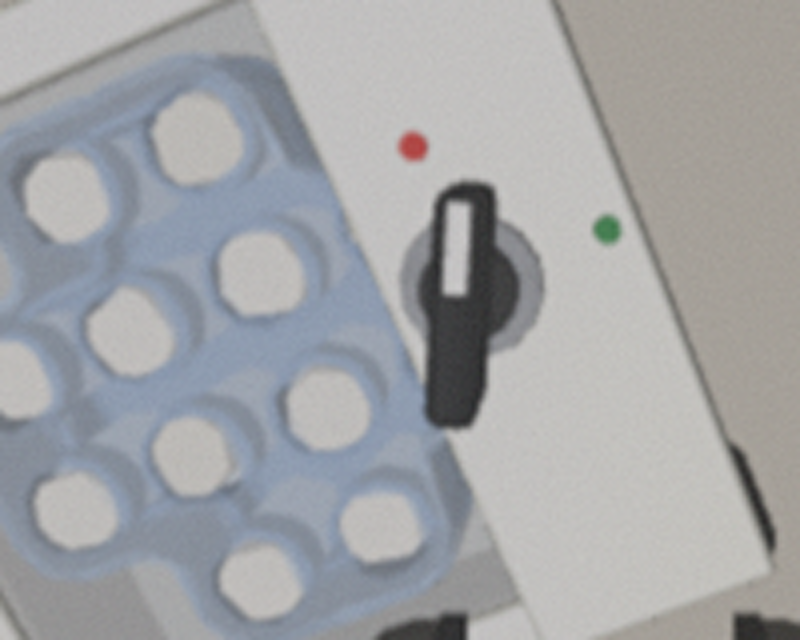

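View pics/s3.png

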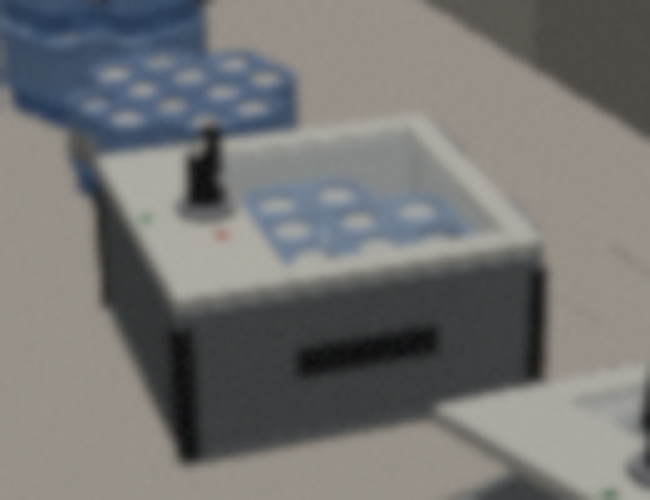

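Run:
```python
from h import *
import pickle
c,_=pickle.load(open("w3.pkl","rb"))
W=lambda u,v:((u+.5)/4-.5+130,(v+.5)/4-.5+90)
print("foot",onz(c,W(472,285),92))
a,b=onz(c,W(458,198),126.5),onz(c,W(451,297),126.5)
a2,b2=onz(c,W(437,200),126.5),onz(c,W(427,415),126.5)
for p,q in((a,b),(a2,b2)):
    d=p-q;print(p,q,np.linalg.norm(d),"dir",np.degrees(np.arctan2(d[1],d[0])))
r,g=onz(c,W(413,146),88.5),onz(c,W(607,229),88.5);fo=onz(c,W(472,285),90)
f1,f2=onz(c,W(555,0),88.5),onz(c,W(770,570),88.5);d=f1-f2;print("right dir (front edge)",np.degrees(np.arctan2(d[1],d[0])),f1,f2)
print(r,g,[np.degrees(np.arctan2(*(v-fo)[[1,0]])) for v in(r,g)],[np.linalg.norm((v-fo)[:2]) for v in(r,g)])
```

```text
foot [553.65923738 156.94749307  92.        ]
[542.35479981 139.84687589 126.5       ] [552.55638713 154.05445072 126.5       ] 17.49078518340838 dir -125.67980680570774
[545.72595608 138.31203881 126.5       ] [567.83073486 170.40342871 126.5       ] 38.96766031490161 dir -124.55934843153571
right dir (front edge) -98.39439326160723 [510.98386095 117.55951475  88.5       ] [529.72017863 244.52758235  88.5       ]
[549.9056711  127.30200959  88.5       ] [524.10286878 161.18304536  88.5       ] [np.float64(-97.77707544283302), np.float64(172.24248523147944)] [np.float64(30.088079946319535), np.float64(30.150224620195704)]
```

```bash
python3 rel.py 553.6 157.1 140 146; python3 -m jog '20 -12 0 4 -1;43 -25 10 4 -1;43 -25 30 4 -1;43 -25 43 4 -1;43 -25 43 4 -1;43 -25 43 4 -1' 15;  python3 rel.py 553.6 157.1 97 146
```

```text
t 4.3 tcp [553.4 208.2 183.4] phi 150.22 tilt [-0.0034 -0.0006] F [-0.4 -0.6 -0.3] open 46.1 q [ 0.16  0.23  1.58 -0.    1.34 -2.47]
row [ 44.1 -25.7  43.4] yaw 4.2
time_s: 4.9
tcp_pos: [554.5, 159.0, 142.1]
orientation: [-0.0, -0.471, 0.882, 0.0]
wrist_force: [0.2, 0.6, 0.5]
opening: 91.7
t 4.9 tcp [554.5 159.  142.1] phi 146.25 tilt [-0.001 -0.   ] F [0.2 0.6 0.5] open 91.7 q [ 0.07  0.23  1.66  0.    1.25 -2.48]
row [ 2.1 -0.3 45.1] yaw 0.3
```

```bash
python3 -m jog '2 0 20 0.5 -1;2 0 40 0.5 -1;2 0 45 0.5 -1;2 0 45 0.5 -1;2 0 45 0.5 -1'; python3 rel.py 553.6 157.1 97 146
python3 - <<'E'
from h import *
cv2.imwrite("pics/w4.png",grab_frame("wrist")[:,:,::-1])
E
```

```text
time_s: 5.4
tcp_pos: [554.6, 157.3, 98.8]
orientation: [0.001, -0.467, 0.884, -0.0]
wrist_force: [0.3, 0.1, 0.2]
opening: 91.9
t 5.4 tcp [554.6 157.3  98.8] phi 145.74 tilt [0.0021 0.0001] F [0.3 0.1 0.2] open 91.9 q [ 0.07  0.28  1.7   0.    1.16 -2.48]
row [0.7 0.7 1.8] yaw -0.3
```

View pics/w4.png

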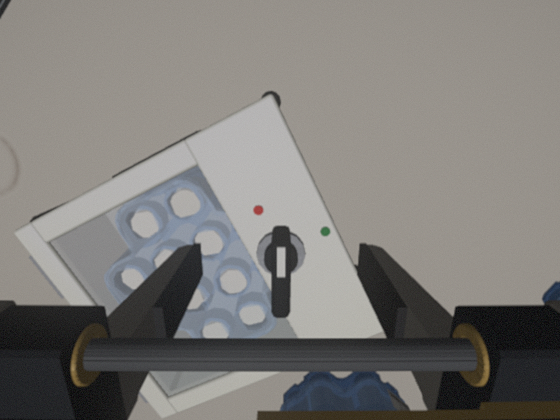

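In the wrist view the wing is centred between the jaws at (281,270) and aligned with them. I'll close the gripper.

```bash
python3 -m jog '1 0 1 0 1;1 0 1 0 1;1 0 1 0 1;1 0 1 0 1;1 0 1 0 1;1 0 1 0 1;1 0 1 0 1;1 0 1 0 1' 15;python3 -m jog '0 0 0 0 1;0 0 0 0 1;0 0 0 0 1;0 0 0 0 1'; python3 rel.py 553.6 157.1 97 80.5
```

```text
time_s: 6.25
tcp_pos: [553.1, 156.1, 96.4]
orientation: [-0.0, -0.467, 0.884, -0.0]
wrist_force: [-0.1, -0.1, -0.2]
opening: 29.9
time_s: 6.65
tcp_pos: [553.2, 156.1, 96.4]
orientation: [0.0, -0.467, 0.884, -0.0]
wrist_force: [0.5, -0.5, -0.6]
opening: 18.5
t 6.65 tcp [553.2 156.1  96.4] phi 145.72 tilt [ 0.0002 -0.0001] F [ 0.5 -0.5 -0.6] open 18.5 q [ 0.06  0.28  1.7  -0.    1.16 -2.48]
row [-1.1  0.2 -0.6] yaw 65.2
```

```bash
python3 -m jog '-0.5 0 0 0 1;-0.5 0 0 0 1;-0.5 0 0 0 1;-0.5 0 0 0 1;-0.5 0 0 0 1;-0.5 0 0 0 1'; python3 rel.py 553.6 157.1 97 80.5
```

```text
time_s: 7.25
tcp_pos: [553.3, 156.3, 96.4]
orientation: [-0.0, -0.467, 0.884, -0.0]
wrist_force: [-1.1, -3.7, 1.0]
opening: 18.7
t 7.25 tcp [553.3 156.3  96.4] phi 145.73 tilt [-0.0004 -0.0006] F [-1.1 -3.7  1. ] open 18.7 q [ 0.07  0.28  1.7  -0.    1.16 -2.48]
row [-0.9  0.2 -0.6] yaw 65.2
```

Run:
```python
from h import *
im=grab_frame("wrist")
cv2.imwrite("pics/w5.png",cv2.resize(im[180:340,180:380,::-1],None,fx=4,fy=4,interpolation=2))
cv2.imwrite("pics/s5.png",cv2.resize(grab_frame("side")[160:260,170:300,::-1],None,fx=5,fy=5,interpolation=2))
```

```text
(no output)
```

View pics/w5.png

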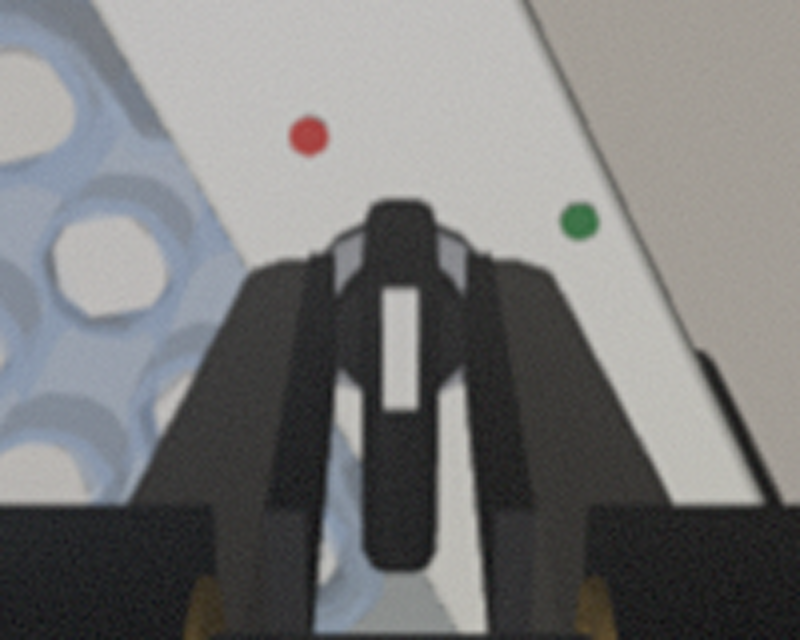

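View pics/s5.png

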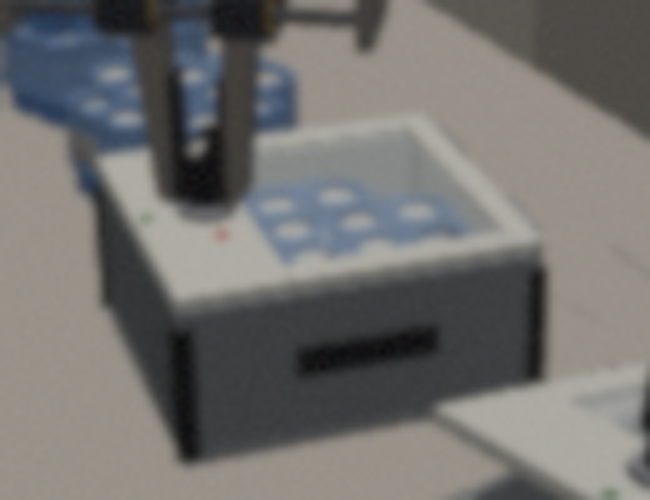

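The jaws closed on the round hub below the wing, at an 18.7 mm opening. I'll open a little, rise 9 mm and close on the plate.

```bash
python3 -m jog '0 0 0 0 0.4;0 0 0 0 0.4;0 0 0 0 0.4;0 0 -5 0 0.4;0 0 -9 0 0.4;0 0 -9 0 0.4;0 0 -9 0 1;0 0 -9 0 1' 20;python3 -m jog '0 0 0 0 1;0 0 0 0 1;0 0 0 0 1;0 0 0 0 1;0 0 0 0 1;0 0 0 0 1'; python3 rel.py 553.6 157.1 105 80.5
```

```text
time_s: 8.15
tcp_pos: [553.3, 156.5, 105.4]
orientation: [-0.0, -0.467, 0.884, 0.0]
wrist_force: [-0.5, -0.2, -0.5]
opening: 13.5
time_s: 8.75
tcp_pos: [553.4, 156.5, 105.3]
orientation: [-0.0, -0.467, 0.884, -0.0]
wrist_force: [0.8, -1.1, -1.1]
opening: 9.7
t 8.75 tcp [553.4 156.5 105.3] phi 145.72 tilt [-0.     -0.0001] F [ 0.8 -1.1 -1.1] open 9.7 q [ 0.07  0.27  1.7  -0.    1.18 -2.48]
row [-0.6  0.2  0.3] yaw 65.2
```

```bash
python3 -m jog '0 0 0.5 4 1;0 0 0.5 11 1;0 0 0.5 18 1;0 0 0.5 25 1;0 0 0.5 32 1;0 0 0.5 39 1;0 0 0.5 46 1;0 0 0.5 52 1';python3 rel.py 553.6 157.1 105 80.5
```

```text
time_s: 9.55
tcp_pos: [553.0, 157.3, 105.3]
orientation: [-0.0, -0.03, 1.0, 0.001]
wrist_force: [-0.9, 2.0, 0.8]
opening: 10.0
t 9.55 tcp [553.  157.3 105.3] phi 93.47 tilt [-0.0009  0.0012] F [-0.9  2.   0.8] open 10.0 q [ 0.07  0.27  1.7   0.    1.18 -1.57]
row [-0.6 -0.2  0.3] yaw 13.0
```

```bash
python3 -m jog '0 0 0 4 1;0 0 0 8 1;0 0 0 11 1;0 0 0 13 1;0 0 0 14 1;0 0 0 15 1;0 0 0 15 1';python3 rel.py 553.6 157.1 105 80.5;python3 -c "
from station import *;print(get_state()['ft_torque'])"
```

```text
time_s: 10.25
tcp_pos: [553.0, 157.5, 105.2]
orientation: [-0.0, 0.098, 0.995, 0.001]
wrist_force: [-3.1, 5.2, 4.0]
opening: 10.1
t 10.25 tcp [553.  157.5 105.2] phi 78.74 tilt [-0.0007  0.0014] F [-3.1  5.2  4. ] open 10.1 q [ 0.07  0.27  1.7   0.    1.18 -1.31]
row [-0.6 -0.3  0.2] yaw -1.8
[0.87590074 0.51293273 0.39096309]
```

```bash
python3 -m jog '0 0 0 1 1;0 0 0 2 1;0 0 0 2 1;0 0 0 2 1';python3 rel.py 553.6 157.1 105 80.5;python3 - <<'E'
from h import *
print(get_state()['ft_torque'])
im=grab_frame("wrist")
cv2.imwrite("pics/w6.png",cv2.resize(im[180:340,180:380,::-1],None,fx=4,fy=4,interpolation=2))
E
```

```text
time_s: 10.65
tcp_pos: [553.0, 157.5, 105.3]
orientation: [-0.0, 0.115, 0.993, 0.001]
wrist_force: [-2.3, 4.5, 2.7]
opening: 10.5
t 10.65 tcp [553.  157.5 105.3] phi 76.78 tilt [-0.0006  0.0013] F [-2.3  4.5  2.7] open 10.5 q [ 0.07  0.27  1.7   0.    1.18 -1.27]
row [-0.6 -0.2  0.3] yaw -3.7
[0.87999458 0.50523765 0.49684542]
```

View pics/w6.png

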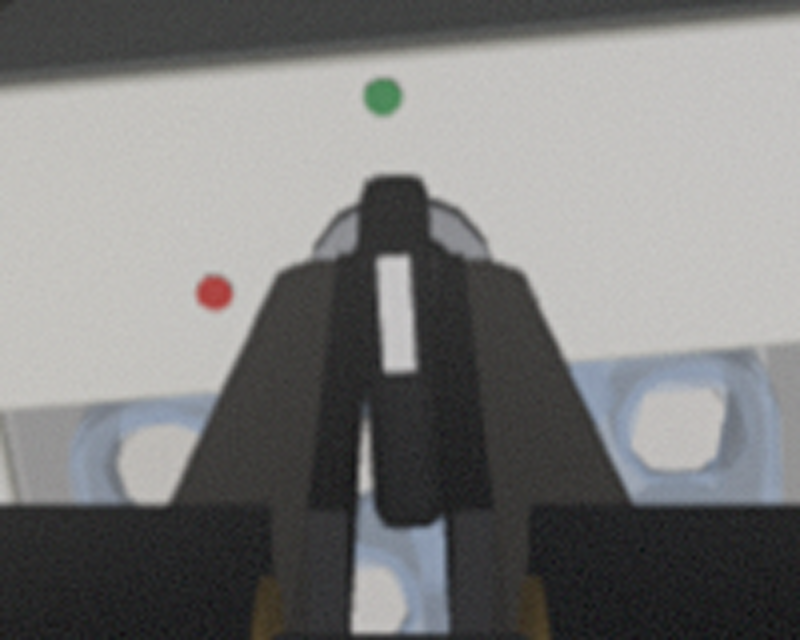

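The striped end points at the green dot. The pads now turn slightly past the plate, so the knob is at its stop. I'll ease back to relieve the torque and release.

```bash
python3 -m jog '0 0 0 -1.5 1;0 0 0 -3 1;0 0 0 -3 1;0 0 0 -3 0;0 0 0 -3 0;0 0 0 -3 0;0 0 0 -3 0;0 0 0 -3 0' ;python3 -m jog '0 0 0 0 0;0 0 -15 0 0;0 0 -40 0 0;0 0 -70 0 0;-10 0 -100 0 0;-20 0 -100 0 0;-20 0 -100 0 0;-20 0 -100 0 0'
python3 - <<'E'
from h import *
import pickle
c=calibration("wrist");im=grab_frame("wrist")
pickle.dump((c,im),open("w7.pkl","wb"))
cv2.imwrite("pics/w7.png",im[:,:,::-1])
cv2.imwrite("pics/s7.png",cv2.resize(grab_frame("side")[160:310,170:390,::-1],None,fx=3,fy=3,interpolation=2))
E
```

```text
time_s: 11.5
tcp_pos: [553.4, 156.3, 104.8]
orientation: [-0.0, 0.09, 0.996, -0.0]
wrist_force: [0.2, 0.7, -0.0]
opening: 45.6
time_s: 12.3
tcp_pos: [572.2, 152.9, 203.6]
orientation: [-0.001, 0.09, 0.996, -0.0]
wrist_force: [-1.3, -0.2, -0.3]
opening: 45.8
```

View pics/w7.png

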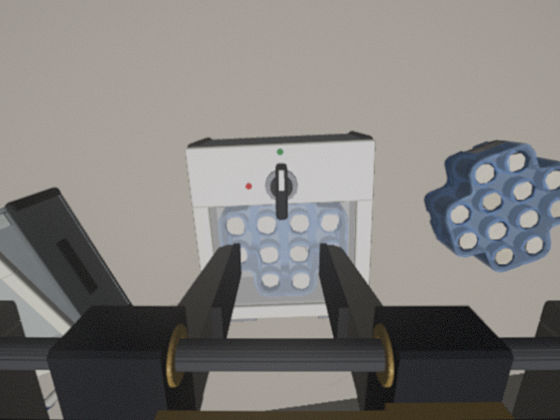

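View pics/s7.png

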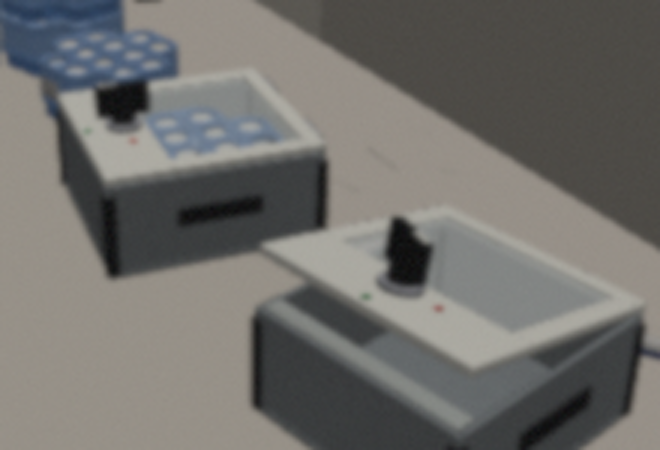

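Run:
```python
from h import *
import pickle
c,im=pickle.load(open("w7.pkl","rb"))
z=im[130:240,240:330]
cv2.imwrite("pics/w7c.png",cv2.resize(z[:,:,::-1],None,fx=6,fy=6,interpolation=2))
g=im.astype(int)
m=((g.max(2)<75)).astype(np.uint8);m[:160]=0;m[225:]=0;m[:,:262]=0;m[:,302:]=0
hs=(g[160:225,262:302,0]-g[160:225,262:302,2])
R_=(g[:,:,0]-g[:,:,1]>60)&(g[:,:,0]-g[:,:,2]>60);G_=(g[:,:,1]-g[:,:,0]>30)&(g[:,:,1]-g[:,:,2]>10)
cen=lambda M:np.array(np.nonzero(M))[::-1].mean(1)
r,gn=onz(c,cen(R_),88.5),onz(c,cen(G_),88.5)
d=gn-r; print(cen(R_),cen(G_),"red->green",np.degrees(np.arctan2(d[1],d[0])))
# wing top stripe: bright pixels inside dark wing
s=(g.min(2)>120);s[:168]=0;s[192:]=0;s[:,:276]=0;s[:,287:]=0
ys,xs=np.nonzero(s);print(len(xs));k=np.polyfit(ys,xs,1)
a,b=onz(c,(np.polyval(k,170),170),126.5),onz(c,(np.polyval(k,190),190),126.5);v=a-b
print(a,b,"stripe dir",np.degrees(np.arctan2(v[1],v[0])))
```

```text
[248.2173913  185.91304348] [279.78571429 151.5       ] red->green 127.00259202928609
115
[534.1446063  160.42153448 126.5       ] [550.13639094 158.10535138 126.5       ] stripe dir 171.75882660959664
```

View pics/w7c.png

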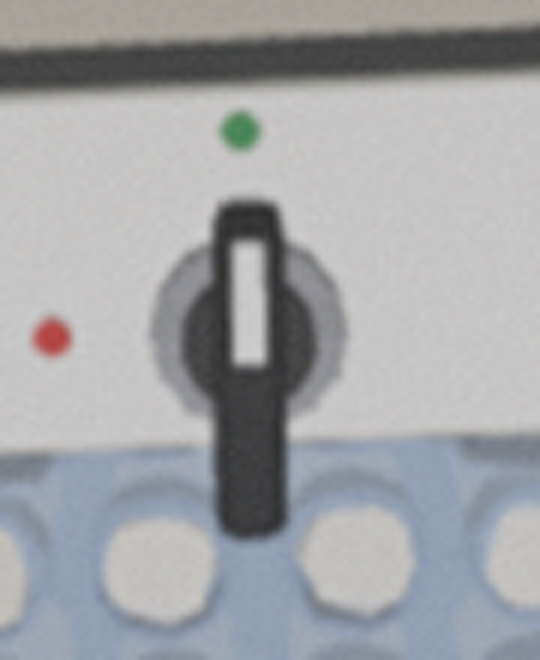

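```bash
python3 -c "
from station import *;s=get_state();print(s['time_s'],s['wrist_force'],finish_job())"
```

```text
the job is handed in; nothing more can be done
12.4 [0.54707211 0.90763171 0.28885574] None
```

I shut the lid of the case with the blue rack and then turned its knob clockwise to the stop. I let go, lifted clear and handed the job in at 12.4 s.

- **Lid:** I pressed 50 mm beside the knob until the fingers stopped at z = 88.7 mm with 19 N. The side view showed the lid flush with the case before I turned the knob, and still flush at the end.
- **Grip:** The first closing landed on the round hub under the wing, at an 18.7 mm opening. I reopened, rose 9 mm and gripped the wing itself at 9.7 mm before turning.
- **Knob:** I turned it about 67°. The torque then rose to about 0.4–0.5 N m, and the pads began to turn past the wing, so it was at its stop. The last picture shows the striped end at the green dot.
- **Knob angle:** The two readings of that picture differ slightly. The stripe gives about 1.57 rad and the wing's edges about 1.60 rad, which is within picture noise.
- **Empty case:** I did not touch it, and its lid is still ajar.
- **At hand-in:** The wrist force was about 1 N and the gripper was clear of everything.

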